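# Isolate the test box and hold its guard open

## Task

Make the test box safe and open it for a colleague to look at the power board: first, with the guard still shut, turn the black handle of the bench isolator clockwise (seen from above) from on to off, where its bar lines up with the long side of its housing. Then lift the hinged guard of the grey test box by its steel bar handle to about 50 degrees from shut and finish holding it still there with the fingers on the bar: the guard falls shut if let go, so do not let go at the end. Leave the multimeter, the solder reel and the screw tray where they are.

Things in the scene. Friction and masses are not known exactly. Their poses are not given: they have to be found in the camera images.
- test_box: Grey sheet-metal open box, fixed to the bench, 140 (x) by 200 (y) by 70 mm high, holding a circuit board. Origin: centre of its underside. Its -x side is the front, towards the robot; it may be yawed. The guard covers its top, hinged along the far (+x) top edge.
- guard_hinge (a point): Point on the guard's hinge axis at the middle of the far top edge of the test box, 71 mm above the bench (70 mm in +x from the box origin). The hinge axis is horizontal, along the y axis of the box. This point turns with the guard; its -x axis points along the guard to the bar.
- guard (a joint): Guard's opening angle, rad: 0 shut (level), 0.873 is 50 degrees, stop at 1.45. The bar at the front rises and swings back over the hinge. The guard (clear 140 by 204 mm sheet in an aluminium frame 6 mm thick, with bar 0.3 to 0.6 kg, 1 to 3 N at the bar) falls shut by its weight from any angle; hinge friction is negligible.
- guard_bar (a point): Steel handle of the guard: round bar, 12 mm diameter, 110 mm long, parallel to the hinge, carried in the guard's plane by two 10 mm rods at its ends; 58 mm is free between bar and guard front edge. Origin: middle of the bar, in the guard's frame 204 mm from the hinge to the front and 3 mm up, so 74 mm above the bench when shut, nothing under it. y axis along the bar. It can turn in the fingers.
- isolator_base: Grey plastic housing of the bench isolator, fixed to the bench, 120 (x, its long side) by 80 (y) by 65 mm high. Origin: centre of its underside. Stands to the left or to the right of the test box, may be yawed.
- isolator (a joint): Angle of the isolator handle in rad, about the vertical, growing counter-clockwise seen from above: 0 is off (bar along the housing's x axis), 1.047 is on (60 degrees counter-clockwise of it). A firm stop at each end; an over-centre spring (0.13 N m at the stops) snaps it away from the middle to the nearer stop, where it stays. Starts on.
- isolator_grip (a point): Grip point of the black isolator handle, on its vertical turning axis, 99 mm above the bench. The handle's bar runs along this point's x axis (turning with it): 32 mm behind to 38 mm ahead of the axis, 16 mm wide, 75 to 111 mm above the bench, the +x end narrower. Under it a disc of radius 28 mm, 65 to 75 mm above the bench.
- multimeter: Bystander: loose black multimeter lying flat, 170 by 85 by 40 mm, origin at the centre of its underside. On the other side of the test box from the isolator.
- solder_reel: Bystander: loose grey reel standing on its flange, 60 mm diameter, 50 mm high, origin at the centre of its underside.
- screw_tray: Bystander: loose black open tray, 90 by 130 by 30 mm, origin at the centre of its underside.
There are look-alikes about, which are no part of the job. Several things have the shape of the isolator_base; the one meant has the colours described above.

How it is judged (in metres and radians):
On the way, in this order (a step that is already met when the one before it is completed fails the run):
1. the isolator is off while the guard is still shut (value of joint isolator below 0.12 rad and value of joint guard below 0.1 rad), for 0.2 s.
2. the guard is held by its bar at about 50 degrees (value of joint guard between 0.768 and 0.977 rad and velocity of joint guard between -0.1 and 0.1 rad/s and (contact force between the fingers and guard_c1 above 1 N or contact force between the fingers and guard_c2 above 1 N or contact force between the fingers and guard_c3 above 1 N)), for 0.5 s.
At the end, for the whole second after the job is handed in: The isolator is off (within 0.12 rad of its stop), the guard stands still at 50 degrees, give or take 6, with the fingers pressing on its bar (over 1 N; guard_c1 is the bar, guard_c2 and guard_c3 its two rods), and the multimeter, reel and tray are within 30 mm of where they were (all of step 2 and value of joint isolator below 0.12 rad and distance of each of multimeter, solder_reel, screw_tray from where it was at the start of the episode below 0.03 m); the arm keeps its last pose, push and grip.
It fails at once if the guard is lifted while the isolator is not off (value of joint guard above 0.15 rad and not (value of joint isolator below 0.12 rad)).
It fails at once if the multimeter is pushed away (over 30 mm) (distance of multimeter from where it was at the start of the episode above 0.03 m).
It fails at once if the solder reel is pushed away (over 30 mm) (distance of solder_reel from where it was at the start of the episode above 0.03 m).
It fails at once if the screw tray is pushed away (over 30 mm) (distance of screw_tray from where it was at the start of the episode above 0.03 m).
It also fails if it takes over 51 s, if anything falls off the work surface, if the arm or the gripper's body presses on something with over 40 N, if the wrist force passes 120 N, or if a joint passes its speed limit or range.

## Robot

A 6-joint arm with a two-finger parallel gripper is mounted at the origin on the work surface. World frame = base frame: x ahead of the robot, y to its left, z up, the work surface at z = 0. Lengths are in mm, angles in rad, forces in N, time in s.
With the tool pointing down it reaches from about 350 to 975 mm from the base axis. Payload 7.1 kg.
Tool frame: the origin (TCP) lies midway between the tips of the shut fingers; the grasp point (between the pads) lies 19 mm behind it; z points along the fingers, y is the line along which they close (so a half turn about z gives the same grasp; the last joint's range is limited). The gripper opens to 88 mm and grips with 3 to 60 N. Pads are 20 mm wide; open, the fingers measure 115 mm over their backs; the gripper's body (75 mm by 178 mm) begins 61 mm behind the grasp point.
Start: joints at [1.222, 0.423, 1.63, -0, 1.089, -0.019], TCP at [202.377, 591.311, 222.675] pointing down, gripper open.
Joint ranges: [-3, 3], [-0.9, 2.11], [0.09, 2.58], [-1.31, 4.45], [0.11, 2.69], [-2.54, 2.54]. Speed limits (rad/s): [2.39, 2.39, 3.01, 3.14, 3.14, 3.14].

## Interface

Orientations are given as a rotation vector (axis times angle).
In Python, from workcell import ctrl gives the robot as it stands. The module is installed in compiled form; this text tells all that it offers.
- The arm moves only by the tool servo_tool, never from a script. Its argument "increments" is a list of rows, each a list of 7 numbers: the shift along the world's x, y, z in cm, then the turn, a rotation vector about the world's x, y, z in degrees, then the opening, from -1 (shut) to 1 (fully open). A call has 1 to 20 rows; each row is the pose to reach, as a shift and turn from the pose commanded when the call began; what a row does not reach only later rows make up. A row lasts 1/12 s, in which the tool goes at most 41.7 mm and 7.16 degrees, less where a joint would pass 70% of its speed; a pose out of reach is approached as far as the arm can. A call with a gripper value outside its range is refused whole. The fingers move at their own pace and stop on an object; the grip force is fixed at half the most. Time passes only in rows, so rows that repeat a pose let the fingers close. It gives the time, the measured TCP pose, the force, the opening and the grip force at its end, in the units of the state.
- ctrl.get_obs(): the state, without advancing time (a new reading comes with each control period).
- ctrl.get_image(name): name is "scene" or "side" or "wrist"; returns a dict with "image" (480x640x3 uint8, red, green, blue), "fx", "fy", "cx", "cy" (pixels), "k1" (the pictures are not rectified: a ray, as slopes to the right and down, at radius r is drawn at 1 + k1 r^2 times it, then the intrinsics apply), "extrinsics" (4x4, takes a point from camera to world coordinates); the wrist camera has in their place "tool_from_camera" (4x4, takes a point from camera to tool coordinates, whose origin is the TCP and whose axes are the flange's). Camera axes: x right, y up, looking along -z (the intrinsics and any distortion apply to the point x, -y, -z); pixel columns grow to the right and rows downward; lengths in mm; the calibration is good to about 2 mm. A picture is of the moment at which its call begins: read the wrist's pose just before it. There is no depth.
- ctrl.close_job(): hands the job in; it is judged then, once.
The state is a dict: "t": time; "qpos": joint angles; "qvel": joint speeds; "joint_torque": joint torques, N m; "ee_pos": TCP position; "orientation": TCP orientation; "ft_force": force on the tool from outside, world axes, zero at the start; "moment": the same for the moment, N m; "width": finger opening in mm; "grasp_force": force on a finger pad.
Only numpy, scipy, OpenCV 4.12 (cv2) and the standard library are available. Lean on these libraries where they do the work, as an engineer would, in place of code of your own. Each camera call takes 0.05 s, during which the arm holds its last target. There are 200 camera calls.

## Working session

There is one attempt and no reset: what is moved stays moved. The work goes in short steps, Python scripts to look and compute and a tool call to move; the robot and the scene stay as the last step left them, time stands still between calls to the robot, and variables do not carry over. Pictures are saved under pics/ and viewed, at most 10 in all, crops included, and the job is handed in when it is done.

Besides the shell and the picture viewer there is one more tool, called after ">>>" in YAML: its name, and indented under it one key for each argument. servo_tool: Moves the arm, as the interface text tells. Its arguments: {"type":"object","properties":{"increments":{"type":"array","items":{"type":"array","items":{"type":"number"}}}},"required":["increments"]}

```bash
mkdir -p pics; cat > h.py <<'E'
import numpy as np, cv2
from scipy.spatial.transform import Rotation as R
from workcell import ctrl
def grab(n,f=None):
    o=ctrl.get_obs(); d=ctrl.get_image(n)
    if n=="wrist":
        T=np.eye(4);T[:3,:3]=R.from_rotvec(o["orientation"]).as_matrix();T[:3,3]=o["ee_pos"]
        d["extrinsics"]=T@np.array(d["tool_from_camera"])
    if f: cv2.imwrite(f"pics/{f}.png",cv2.cvtColor(d["image"],cv2.COLOR_RGB2BGR))
    np.save(f"{f or n}.npy",d,allow_pickle=True)
    return d
def load(f): return np.load(f+".npy",allow_pickle=True).item()
def ray(d,u,v):
    x,y=(u-d["cx"])/d["fx"],(v-d["cy"])/d["fy"]; a,b=x,y
    for _ in range(20):
        s=1+d["k1"]*(a*a+b*b); a,b=x/s,y/s
    E=np.array(d["extrinsics"]); r=E[:3,:3]@np.array([a,-b,-1]); return E[:3,3],r/np.linalg.norm(r)
def plane(d,u,v,z):
    c,r=ray(d,u,v); return c+r*(z-c[2])/r[2]
def proj(d,p):
    E=np.linalg.inv(np.array(d["extrinsics"])); q=E[:3,:3]@np.array(p)+E[:3,3]
    a,b=q[0]/-q[2],-q[1]/-q[2]; s=1+d["k1"]*(a*a+b*b)
    return np.array([a*s*d["fx"]+d["cx"],b*s*d["fy"]+d["cy"]])
E
python3 - <<'E'
from h import *
for n in("scene","side","wrist"):
    d=grab(n,n+"0"); print(n,np.round(d["extrinsics"],2).tolist(),d["fx"],d["k1"])
print(ctrl.get_obs())
E
```

```text
scene [[-0.77, -0.46, 0.43, 1006.94], [0.63, -0.57, 0.53, 666.72], [0.0, 0.68, 0.73, 876.92], [0.0, 0.0, 0.0, 1.0]] 483.1523834058536 -0.10461710099166001
side [[0.66, 0.46, -0.59, -323.03], [-0.75, 0.4, -0.53, -699.11], [-0.01, 0.79, 0.61, 996.75], [0.0, 0.0, 0.0, 1.0]] 618.9969111629961 0.06132273439764915
wrist [[0.32, -0.91, -0.26, 130.26], [0.95, 0.31, 0.09, 615.54], [-0.0, -0.28, 0.96, 383.94], [0.0, 0.0, 0.0, 1.0]] 355.40456778770357 -0.0402438176057417
{'t': 0.15, 'qpos': array([ 1.22200908e+00,  4.23680136e-01,  1.63050387e+00,  2.96027973e-06,
        1.08857849e+00, -1.89748749e-02]), 'qvel': array([-0.0009962 , -0.00170323, -0.00311109, -0.0017618 , -0.00225214,
        0.00014127]), 'joint_torque': array([-2.78539346e-04, -5.44983852e+01, -2.73919201e+01,  6.42921869e-02,
        2.04889983e-02, -7.29131307e-05]), 'ee_pos': array([202.23035675, 590.92765384, 222.07515421]), 'orientation': array([-5.15689702e-01, -3.09875864e+00,  1.80573834e-03]), 'ft_force': array([ 0.52621547,  0.55405529, -1.08202859]), 'moment': array([-0.02075754, -0.03553188, -0.00973687]), 'grasp_force': 0.0, 'width': 88.18062185703351}
```

View pics/scene0.png

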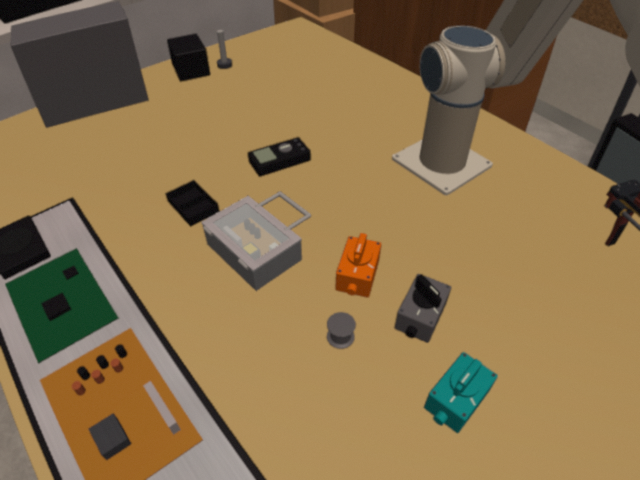

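View pics/side0.png

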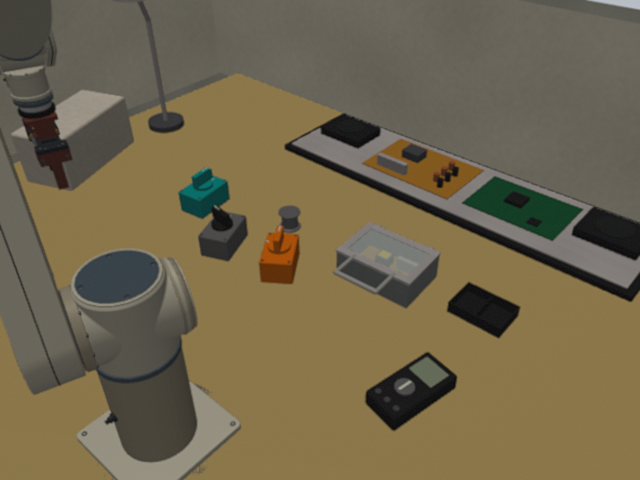

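The scene view shows three isolator shapes: orange at (360,265), dark grey with a black handle at (424,306), and teal at (462,390). The grey one fits the description, since only it has a grey housing and a black handle. The box is at (252,240) with its bar at about (293,208), and the reel stands at (341,330). Next I'll confirm with enlarged crops.

```bash
python3 - <<'E'
import cv2,numpy as np
a=cv2.imread("pics/scene0.png");b=cv2.imread("pics/side0.png")
def c(i,x,y,w,h): return cv2.resize(i[y:y+h,x:x+w],(400,300),interpolation=cv2.INTER_CUBIC)
m=np.vstack([np.hstack([c(a,384,264,80,60+20)[:300],c(b,184,196,80,80)]),np.hstack([c(a,190,180,140,105),c(b,320,215,140,105)])])
cv2.imwrite("pics/crop.png",m)
E
```

```text
(no output)
```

View pics/crop.png

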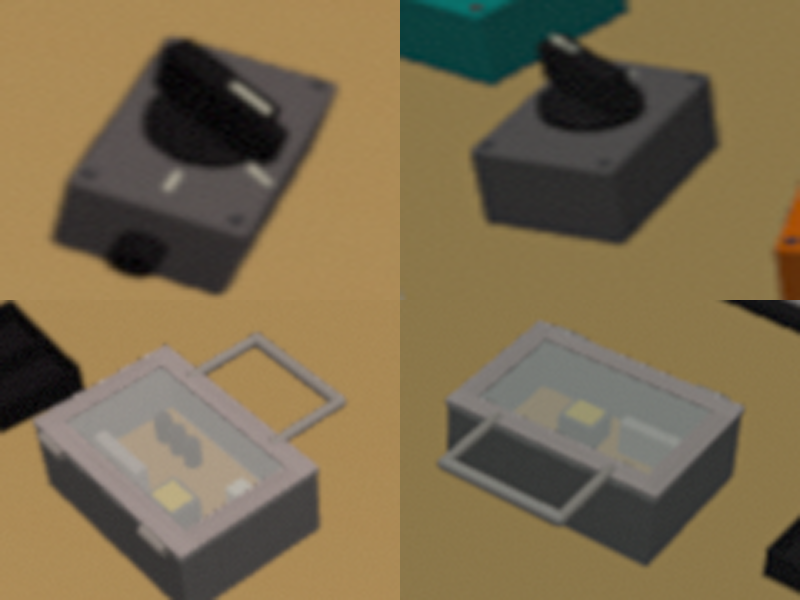

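The crop confirms it: grey housing, black handle in the on position, top corners in scene at (417,275), (451,287), (433,327) and (398,312). The guard bar runs from (280,192) to (310,216) in scene and from (334,272) to (377,292) in side.

```bash
python3 - <<'E'
from h import *
s=load("scene0");q=load("side0")
def pl(n,d,pts,z):
    P=np.array([plane(d,*p,z)[:2] for p in pts]); print(n,np.round(P).tolist(),"edges",np.round(np.linalg.norm(P-np.roll(P,-1,0),axis=1)),"mean",np.round(P.mean(0)),"dir",np.round(np.degrees(np.arctan2(*(np.roll(P,-1,0)-P).T[::-1])),1))
pl("iso scene",s,[(417,274.7),(451.4,287.5),(432.6,326.9),(398,312.5)],65)
pl("iso side",q,[(199,236.5),(226.4,241.9),(246.4,216)],65)
pl("guard",s,[(247,196.4),(301.3,238.8),(253,269.3),(202.6,223.4)],77)
pl("bar s",s,[(280,192.3),(310,215.7)],74)
pl("bar q",q,[(334,272),(376.7,292)],74)
pl("handle top s",s,[(417,276),(439,304)],111)
pl("reel",s,[(341,323)],50)
pl("orange",s,[(362,243)],100)
pl("teal",s,[(470,370)],100)
pl("meter",s,[(280,152)],40)
E
```

```text
iso scene [[424.0, 283.0], [393.0, 354.0], [499.0, 396.0], [528.0, 327.0]] edges [ 78. 114.  75. 112.] mean [461. 340.] dir [ 113.7   21.4  -67.4 -156.9]
iso side [[389.0, 347.0], [419.0, 278.0], [527.0, 322.0]] edges [ 74. 116. 139.] mean [445. 315.] dir [-66.5  21.9 169.7]
guard [[577.0, -155.0], [561.0, 47.0], [697.0, 54.0], [712.0, -141.0]] edges [203. 137. 195. 136.] mean [637. -48.] dir [  94.6    2.6  -85.8 -174.1]
bar s [[502.0, -118.0], [496.0, -3.0]] edges [115. 115.] mean [499. -60.] dir [ 92.9 -87.1]
bar q [[497.0, -3.0], [507.0, -117.0]] edges [115. 115.] mean [502. -60.] dir [-85.  95.]
handle top s [[460.0, 307.0], [478.0, 383.0]] edges [79. 79.] mean [469. 345.] dir [  76.5 -103.5]
reel [[627.0, 265.0]] edges [0.] mean [627. 265.] dir [0.]
orange [[478.0, 160.0]] edges [0.] mean [478. 160.] dir [0.]
teal [[537.0, 514.0]] edges [0.] mean [537. 514.] dir [0.]
meter [[376.0, -296.0]] edges [0.] mean [ 376. -296.] dir [0.]
```

>>> servo_tool:
  increments:
    - [26.2,-25,-1,0,0,-79,0.5]
    - [26.2,-25,-1,0,0,-79,0.5]
    - [26.2,-25,-1,0,0,-79,0.5]
    - [26.2,-25,-1,0,0,-79,0.5]
    - [26.2,-25,-1,0,0,-79,0.5]
    - [26.2,-25,-1,0,0,-79,0.5]
    - [26.2,-25,-1,0,0,-79,0.5]
    - [26.2,-25,-1,0,0,-79,0.5]
    - [26.2,-25,-1,0,0,-79,0.5]
    - [26.2,-25,-1,0,0,-79,0.5]
    - [26.2,-25,-1,0,0,-79,0.5]
    - [26.2,-25,-1,0,0,-79,0.5]
    - [26.2,-25,-1,0,0,-79,0.5]
    - [26.2,-25,-1,0,0,-79,0.5]
    - [26.2,-25,-1,0,0,-79,0.5]
    - [26.2,-25,-1,0,0,-79,0.5]
    - [26.2,-25,-1,0,0,-79,0.5]
    - [26.2,-25,-1,0,0,-79,0.5]

```text
t: 1.65
ee_pos: [464.2, 341.5, 212.7]
orientation: [2.368, 2.065, 0.0]
ft_force: [0.1, 0.3, -0.5]
width: 65.7
grasp_force: 0.0
```

```bash
python3 - <<'E'
from h import *
d=grab("wrist","w1");o=ctrl.get_obs();print(o["t"],o["ee_pos"],o["orientation"],o["qpos"],o["width"])
print(proj(d,[464,341,111]),proj(d,[469,379,111]),proj(d,[459,309,111]))
E
```

```text
1.7 [464.26494076 341.47954458 212.70922314] [2.36820635e+00 2.06424940e+00 1.20130127e-04] [ 6.13526866e-01  3.64069677e-01  1.74795494e+00 -5.10258664e-06
  1.02949070e+00  7.50465696e-01] 65.827664333857
[311.77448055 236.77082385] [311.41045742 187.26522651] [311.08136958 275.70299345]
```

View pics/w1.png

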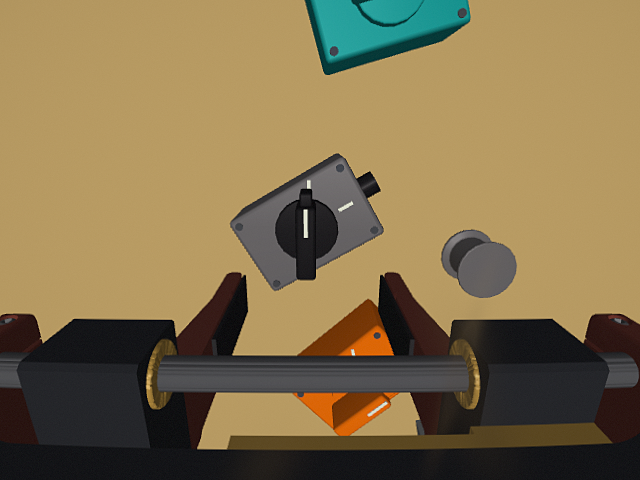

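The wrist view shows the black handle from (306,188) to (306,279), its disc centred at about (307,229), and the handle square to the fingers. The reel at (479,263) is well clear.

```bash
python3 - <<'E'
from h import *
d=load("w1")
for p,z in [((306,188),108),((306,279),111),((306.5,229),75),((337,155),65),((383,230),65),((275,290),65),((231,222),65)]: print(p,np.round(plane(d,*p,z),1))
C=np.mean([plane(d,*p,65)for p in[(337,155),(383,230),(275,290),(231,222)]],0);print(C)
E
```

```text
(306, 188) [464.8 378.6 108. ]
(306, 279) [454.6 306.7 111. ]
(306.5, 229) [458.9 338.2  75. ]
(337, 155) [493.3 396.7  65. ]
(383, 230) [526.7 325.2  65. ]
(275, 290) [420.2 280.3  65. ]
(231, 222) [392.  351.3  65. ]
[458.06476988 338.39884989  65.        ]
```

>>> servo_tool:
  increments:
    - [-0.4,-0.2,-4,0,0,0,0.3]
    - [-0.4,-0.2,-7,0,0,0,0.3]
    - [-0.4,-0.2,-9.5,0,0,0,0.3]
    - [-0.4,-0.2,-11.5,0,0,0,0.3]
    - [-0.4,-0.2,-12.8,0,0,0,0.3]
    - [-0.4,-0.2,-12.8,0,0,0,0.3]
    - [-0.4,-0.2,-12.8,0,0,0,-1]
    - [-0.4,-0.2,-12.8,0,0,0,-1]
    - [-0.4,-0.2,-12.8,0,0,0,-1]
    - [-0.4,-0.2,-12.8,0,0,0,-1]
    - [-0.4,-0.2,-12.8,0,0,0,-1]
    - [-0.4,-0.2,-12.8,0,0,0,-1]
    - [-0.4,-0.2,-12.8,0,0,0,-1]
    - [-0.4,-0.2,-12.8,0,0,0,-1]
    - [-0.4,-0.2,-12.8,0,0,0,-1]
    - [-0.4,-0.2,-12.8,0,0,0,-1]

```text
t: 3.03
ee_pos: [458.5, 339.7, 85.3]
orientation: [-2.368, -2.061, 0.003]
ft_force: [-8.9, 2.8, 9.8]
width: 15.8
grasp_force: 30.0
```

>>> servo_tool:
  increments:
    - [0,0,0,0,0,-6,-1]
    - [0,0,0,0,0,-12,-1]
    - [0,0,0,0,0,-18,-1]
    - [0,0,0,0,0,-24,-1]
    - [0,0,0,0,0,-30,-1]
    - [0,0,0,0,0,-36,-1]
    - [0,0,0,0,0,-42,-1]
    - [0,0,0,0,0,-47,-1]
    - [0,0,0,0,0,-51,-1]
    - [0,0,0,0,0,-55,-1]
    - [0,0,0,0,0,-58,-1]
    - [0,0,0,0,0,-60,-1]
    - [0,0,0,0,0,-60,-1]
    - [0,0,0,0,0,-60,-1]

```text
t: 4.2
ee_pos: [460.9, 338.0, 85.3]
orientation: [3.081, 0.603, 0.0]
ft_force: [1.7, -8.1, 6.6]
width: 15.8
grasp_force: 30.0
```

```bash
python3 - <<'E'
from h import *
o=ctrl.get_obs();print(o["moment"],o["qpos"])
E
```

```text
[-1.41470285 -0.20492477  0.12354607] [ 0.61296381  0.53753048  1.83068082 -0.00282618  0.77391765  1.79924219]
```

>>> servo_tool:
  increments:
    - [0,0,0,0,0,0,0.4]
    - [0,0,0,0,0,0,0.4]
    - [0,0,0,0,0,0,0.4]
    - [0,0,0,0,0,0,0.4]
    - [0,0,0,0,0,0,0.4]
    - [0,0,0,0,0,0,0.4]
    - [0,0,3,0,0,0,0.4]
    - [0,0,7,0,0,0,0.4]
    - [0,0,11,0,0,0,0.4]
    - [0,0,14,0,0,0,0.4]
    - [0,0,14,0,0,0,0.4]
    - [0,0,14,0,0,0,0.4]

```text
t: 5.2
ee_pos: [461.3, 340.0, 226.6]
orientation: [-3.082, -0.602, -0.006]
ft_force: [-1.2, -0.1, -0.6]
width: 61.8
grasp_force: 0.0
```

```bash
python3 - <<'E'
from h import *
d=grab("wrist","w2");o=ctrl.get_obs();print(o["t"],o["ee_pos"],o["orientation"],o["qpos"])
E
```

```text
5.25 [460.21111131 339.28036477 224.74323482] [-3.08302507e+00 -6.02419547e-01 -8.45557004e-04] [6.14451454e-01 3.42805948e-01 1.74839798e+00 2.24847351e-05
 1.04979001e+00 1.79930162e+00]
```

View pics/w2.png

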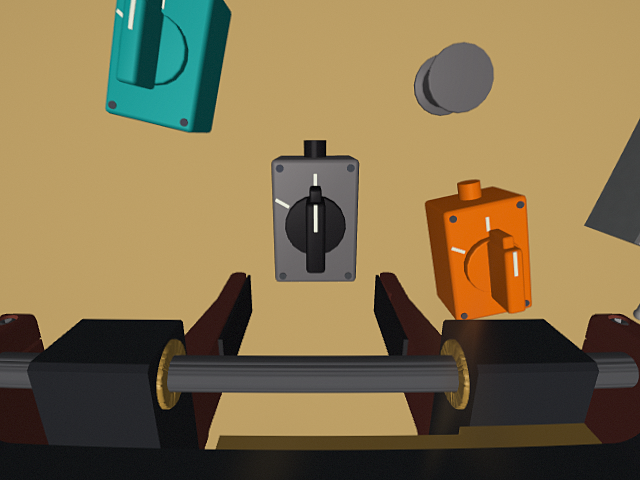

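The wrist view shows the handle bar along the housing's long side, at (316,230), pointing at the off mark. Next is the guard bar.

>>> servo_tool:
  increments:
    - [4,-40,0,0,0,72,0]
    - [4,-40,0,0,0,72,0]
    - [4,-40,0,0,0,72,0]
    - [4,-40,0,0,0,72,0]
    - [4,-40,0,0,0,72,0]
    - [4,-40,0,0,0,72,0]
    - [4,-40,0,0,0,72,0]
    - [4,-40,0,0,0,72,0]
    - [4,-40,0,0,0,72,0]
    - [4,-40,0,0,0,72,0]
    - [4,-40,0,0,0,72,0]
    - [4,-40,0,0,0,72,0]
    - [4,-40,0,0,0,72,0]
    - [4,-40,0,0,0,72,0]
    - [4,-40,0,0,0,72,0]
    - [4,-40,0,0,0,72,0]
    - [4,-40,0,0,0,72,0]

```text
t: 6.67
ee_pos: [500.2, -59.7, 224.4]
orientation: [-2.139, -2.3, 0.0]
ft_force: [0.7, 0.3, 0.7]
width: 43.8
grasp_force: 0.0
```

```bash
python3 - <<'E'
from h import *
d=grab("wrist","w3");o=ctrl.get_obs();print(o["t"],o["ee_pos"],o["orientation"],o["qpos"],o["width"])
E
```

```text
6.7167 [500.3286427  -59.8183248  224.59093338] [-2.13913842e+00 -2.30057850e+00  1.47243051e-04] [-1.42621690e-01  2.42935824e-01  1.89191380e+00  1.93871769e-05
  1.00693114e+00 -2.15325418e-01] 43.927262172958876
```

View pics/w3.png

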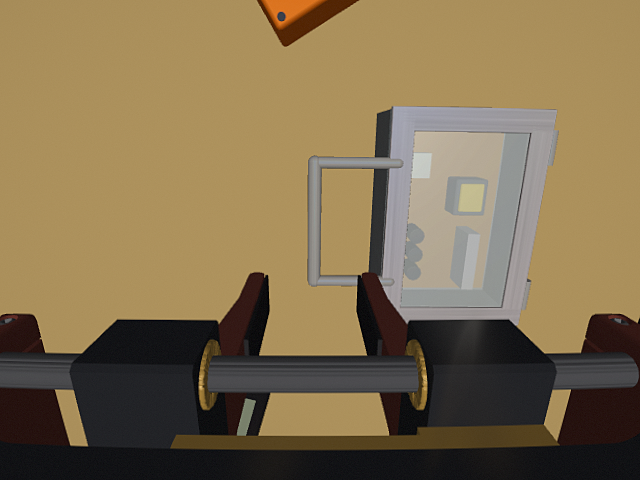

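The wrist view shows the bar from (315,160) to (314,282), with nothing between it and the fingers.

```bash
python3 - <<'E'
from h import *
d=load("w3")
for p,z in [((315,160),74),((314,282),74),((393,107),77),((556,109),77),((520,320),77)]: print(p,np.round(plane(d,*p,z),1))
E
```

```text
(315, 160) [498.8  -5.5  74. ]
(314, 282) [ 506.2 -119.1   74. ]
(393, 107) [559.8  42.5  77. ]
(556, 109) [697.5  52.7  77. ]
(520, 320) [ 712.6 -144.4   77. ]
```

>>> servo_tool:
  increments:
    - [0.2,-0.2,-4,0,0,0,0]
    - [0.2,-0.2,-8,0,0,0,0]
    - [0.2,-0.2,-11,0,0,0,0]
    - [0.2,-0.2,-14,0,0,0,0]
    - [0.2,-0.2,-16,0,0,0,0]
    - [0.2,-0.2,-17,0,0,0,0]
    - [0.2,-0.2,-17,0,0,0,0]
    - [0.2,-0.2,-17,0,0,0,-1]
    - [0.2,-0.2,-17,0,0,0,-1]
    - [0.2,-0.2,-17,0,0,0,-1]
    - [0.2,-0.2,-17,0,0,0,-1]
    - [0.2,-0.2,-17,0,0,0,-1]
    - [0.2,-0.2,-17,0,0,0,-1]
    - [0.2,-0.2,-17,0,0,0,-1]
    - [0.2,-0.2,-17,0,0,0,-1]
    - [0.2,-0.2,-17,0,0,0,-1]
    - [0.2,-0.2,-17,0,0,0,-1]

```text
t: 8.13
ee_pos: [501.7, -62.8, 55.4]
orientation: [-2.14, -2.299, 0.001]
ft_force: [-4.4, -0.9, 8.1]
width: 11.3
grasp_force: 30.0
```

```bash
python3 - <<'E'
import numpy as np
u=np.array([np.cos(np.radians(4.2)),np.sin(np.radians(4.2))])
for a in range(3,52,3):
    t=np.radians(min(a,50)); r=204*(1-np.cos(t))+3*np.sin(t); z=204*np.sin(t)+3*np.cos(t)-3
    print(a,np.round(u*r/10,2),round(z/10,2))
E
```

```text
3 [0.04 0.  ] 1.07
6 [0.14 0.01] 2.13
9 [0.3  0.02] 3.19
12 [0.51 0.04] 4.23
15 [0.77 0.06] 5.27
18 [1.09 0.08] 6.29
21 [1.46 0.11] 7.29
24 [1.88 0.14] 8.27
27 [2.35 0.17] 9.23
30 [2.88 0.21] 10.16
33 [3.45 0.25] 11.06
36 [4.06 0.3 ] 11.93
39 [4.72 0.35] 12.77
42 [5.43 0.4 ] 13.57
45 [6.17 0.45] 14.34
48 [6.95 0.51] 15.06
51 [7.5  0.55] 15.52
```

>>> servo_tool:
  increments:
    - [0.04,0,1.07,0,0,0,-1]
    - [0.14,0.01,2.13,0,0,0,-1]
    - [0.3,0.02,3.19,0,0,0,-1]
    - [0.51,0.04,4.23,0,0,0,-1]
    - [0.77,0.06,5.27,0,0,0,-1]
    - [1.09,0.08,6.29,0,0,0,-1]
    - [1.46,0.11,7.29,0,0,0,-1]
    - [1.88,0.14,8.27,0,0,0,-1]
    - [2.35,0.17,9.23,0,0,0,-1]
    - [2.88,0.21,10.16,0,0,0,-1]

```text
t: 8.97
ee_pos: [528.9, -61.0, 157.3]
orientation: [-2.138, -2.298, 0.006]
ft_force: [-8.8, -4.8, 1.9]
width: 11.0
grasp_force: 30.0
```

>>> servo_tool:
  increments:
    - [0.57,0.04,0.9,0,0,0,-1]
    - [1.18,0.09,1.77,0,0,0,-1]
    - [1.84,0.14,2.61,0,0,0,-1]
    - [2.55,0.19,3.41,0,0,0,-1]
    - [3.29,0.24,4.18,0,0,0,-1]
    - [3.9,0.28,4.75,0,0,0,-1]
    - [4.4,0.32,5.2,0,0,0,-1]
    - [4.62,0.34,5.36,0,0,0,-1]
    - [4.62,0.34,5.36,0,0,0,-1]
    - [4.62,0.34,5.36,0,0,0,-1]
    - [4.62,0.34,5.36,0,0,0,-1]
    - [4.62,0.34,5.36,0,0,0,-1]
    - [4.62,0.34,5.36,0,0,0,-1]
    - [4.62,0.34,5.36,0,0,0,-1]
    - [4.62,0.34,5.36,0,0,0,-1]
    - [4.62,0.34,5.36,0,0,0,-1]

```text
t: 10.3
ee_pos: [573.8, -58.0, 212.6]
orientation: [-2.138, -2.297, 0.008]
ft_force: [-20.9, -6.0, 21.4]
width: 11.2
grasp_force: 30.0
```

```bash
python3 - <<'E'
from h import *
s=grab("scene","s4");q=grab("side","q4");o=ctrl.get_obs();print(o["t"],o["ee_pos"],o["qvel"].round(4),o["width"],o["ft_force"])
b=o["ee_pos"]+[0,0,19];print("bar",b,"angle",np.degrees(np.arcsin((b[2]-71)/204.02))-.84, "expected px",proj(s,b),proj(q,b))
a,c=[cv2.imread(f"pics/{n}.png") for n in("s4","q4")]
cv2.imwrite("pics/c4.png",np.hstack([cv2.resize(a[140:290,170:370],(400,300)),cv2.resize(c[160:310,280:480],(400,300))]))
E
```

```text
10.4 [573.80855035 -57.95875295 212.57300965] [-0.0021 -0.0018  0.0005  0.001   0.0015 -0.001 ] 11.381073106356752 [-20.17053896  -5.06128095  21.25553696]
bar [573.80855035 -57.95875295 231.57300965] angle 51.070253737830136 expected px [264.776926   164.98516016] [376.81982639 209.77379592]
```

View pics/c4.png

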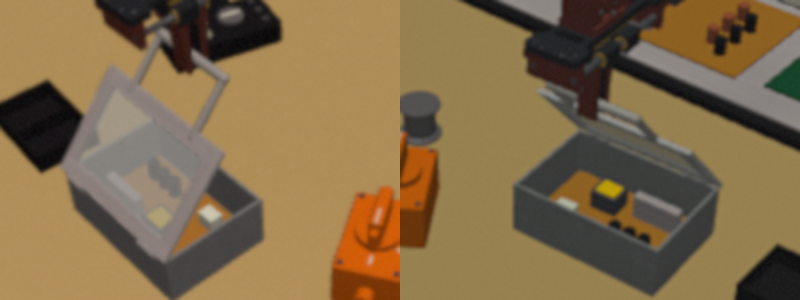

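The pictures show the guard raised to about 50° with the fingers on the bar. A mild radial preload of about 30 N remains, so I'll relax it by a couple of millimetres along the guard.

>>> servo_tool:
  increments:
    - [-0.1,0,0.1,0,0,0,-1]
    - [-0.15,0,0.15,0,0,0,-1]
    - [-0.15,0,0.15,0,0,0,-1]
    - [-0.15,0,0.15,0,0,0,-1]
    - [-0.15,0,0.15,0,0,0,-1]
    - [-0.15,0,0.15,0,0,0,-1]
    - [-0.15,0,0.15,0,0,0,-1]
    - [-0.15,0,0.15,0,0,0,-1]
    - [-0.15,0,0.15,0,0,0,-1]
    - [-0.15,0,0.15,0,0,0,-1]
    - [-0.15,0,0.15,0,0,0,-1]
    - [-0.15,0,0.15,0,0,0,-1]

```text
t: 11.4
ee_pos: [574.5, -57.9, 213.2]
orientation: [-2.14, -2.299, 0.004]
ft_force: [-9.5, -4.2, 8.6]
width: 11.4
grasp_force: 30.0
```

```bash
python3 -c "
from workcell import ctrl
print(ctrl.close_job())"
```

```text
the job is handed in; nothing more can be done
None
```

The isolator is off, and the guard is held still by its bar at about 50° (my estimate is 50–51°); I kept clear of the multimeter, reel and tray. The job is handed in at about 11 s, with no verdict shown.

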